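Load a centrifuge bucket and close its screw cover

TASK

Swing the red turnbutton fully out of the way and load every blue-capped tube from the blue rack into the centrifuge bucket, one upright in each white socket. Then set the clear domed screw cover level on the bucket, turn it backward (anticlockwise from above) until it drops past the thread starts, and screw it clockwise all the way home to its stop. Last, swing the turnbutton fully back in over the rim of the cover, let go, and leave the things standing around where they are.

Things in the scene. Friction and masses are not known exactly. Their poses are not given: they have to be found in the camera images.
- tube0_mid (a point): 50 mL tube, conical foot, blue cap fixed to it: 111 mm tall, body 28 mm across, cap 34 mm across and 16 mm high at its top. Point: on its axis half-way up (55.5 mm from foot and top); z up the tube. Two or three of tube0 to 2 are present, standing in the rack's holes; a tube leans up to 5 deg in a hole or socket. Grasp the cap
- tube1_mid (a point): 50 mL tube, conical foot, blue cap fixed to it: 111 mm tall, body 28 mm across, cap 34 mm across and 16 mm high at its top. Point: on its axis half-way up (55.5 mm from foot and top); z up the tube. Two or three of tube0 to 2 are present, standing in the rack's holes; a tube leans up to 5 deg in a hole or socket. Grasp the cap
- tube2_mid (a point): 50 mL tube, conical foot, blue cap fixed to it: 111 mm tall, body 28 mm across, cap 34 mm across and 16 mm high at its top. Point: on its axis half-way up (55.5 mm from foot and top); z up the tube. Two or three of tube0 to 2 are present, standing in the rack's holes; a tube leans up to 5 deg in a hole or socket. Grasp the cap
- rack: fixed blue tube rack: block 58 mm (its x) by 172 mm (its y), 64 mm high, three holes 33 mm across and 56 mm deep in a row along its y, 55 mm apart; origin at the centre of its underside
- bucket: fixed aluminium centrifuge bucket on a grey stand (base 156 mm across). Origin: bucket's axis at the stand's underside, z up. Three white sockets inside, rims at z = 80 mm; the bucket's tapered rim is at z = 87 mm, 108 mm across; neck 116 mm across, with four outside thread ridges
- thread (a point): the bucket's axis at mid thread, axes as the bucket's. Seen from above, in degrees clockwise from its +x: vertical rib at 0 to 5, open gap (thread start) at 5 to 28, ridge from 28 to 90 falling 5 mm; the same every 90. Clockwise screws down. A rib stops lugs from both sides, on top of a ridge and under it; so forward turning is blocked while the lugs lie on top of the ridges
- socket0 (a point): where the middle of a tube comes (within a few mm) when it stands in this white socket of the bucket: on the socket's axis (bore 33 mm, 68 mm deep), 35 mm from the bucket's axis, 12.5 mm below the socket's rim; the tube's top is then 56 mm above the point
- socket1 (a point): where the middle of a tube comes (within a few mm) when it stands in this white socket of the bucket: on the socket's axis (bore 33 mm, 68 mm deep), 35 mm from the bucket's axis, 12.5 mm below the socket's rim; the tube's top is then 56 mm above the point
- socket2 (a point): where the middle of a tube comes (within a few mm) when it stands in this white socket of the bucket: on the socket's axis (bore 33 mm, 68 mm deep), 35 mm from the bucket's axis, 12.5 mm below the socket's rim; the tube's top is then 56 mm above the point
- cover: loose domed cover, 0.22 kg: clear dome 126 mm across on a blue ribbed ring 152 mm across and 22 mm high; starts upright on the bench. Origin: its axis at its underside, z up. Inside the ring at the underside are four lugs, 10 deg wide and 5 mm high, at its +x, +y, -x, -y. Loaded tubes reach 123 mm above the bucket's origin: carry the cover's underside over them
- cover_grip (a point): grip point of the cover's bar handle, 92 mm above its underside, 24 mm above the dome, 12 mm below the bar's top; bar 78 mm along the cover's x, 22 mm wide along y. Height above the bucket's origin: 163 to 167 mm with lugs on the ridges; about 156 mm dropped in the gaps, backward turn stopped by ribs; about 152 mm home, 75 deg clockwise from there, at the stop (lugs 85 deg clockwise of the bucket's +x, modulo 90)
- turnbutton (a joint): red turnbutton on a post 94 mm from the bucket's axis on its -y side, vertical hinge. 0: out, nose along the bucket's +x; grows anticlockwise from above to the stop at 1.6; at 1.57 the nose lies over the cover's ring, pointing to the axis. Starts at 1.2 to 1.57, where it bars the cover's way; at 0 to 0.25 it is out of it. The nose clears a home cover by 2 mm and is blocked by one not home. Stays put; friction 0.05 N m
- turnbutton_pin (a point): the turnbutton's upright round black pin, 14 mm across: a point on its axis; the red arm's top is 26 mm below the point, the pin's top 12 mm above it. It stands on the tail, 40 mm from the hinge, opposite the nose: towards the bucket's -x at 0, its -y at 1.57
- turnbutton_hinge (a point): point on the turnbutton's hinge axis at the height of the pin point
- media_bottle: bystander: blue-capped screw-top bottle, 70 mm across and 121 mm high, origin at the centre of its underside; leave it alone
- wipes_tub: bystander: round tub with dark blue lid, 68 mm across and 137 mm high, origin at the centre of its underside; leave it alone
- tape_roll: bystander: green roll of tape lying flat, 62 mm across and 19 mm high, origin at the centre of its underside; leave it alone

How it is judged (in metres and radians):
On the way, in this order (a step that is already met when the one before it is completed fails the run):
1. the turnbutton is swung out and every tube stands in a socket of the bucket (((horizontal distance between tube0_mid and socket0 below 0.01 m and z of tube0_mid in the frame of bucket below 0.073 m and angle between tube0_mid's own z axis and vertical below 0.2 rad) or (horizontal distance between tube0_mid and socket1 below 0.01 m and z of tube0_mid in the frame of bucket below 0.073 m and angle between tube0_mid's own z axis and vertical below 0.2 rad) or (horizontal distance between tube0_mid and socket2 below 0.01 m and z of tube0_mid in the frame of bucket below 0.073 m and angle between tube0_mid's own z axis and vertical below 0.2 rad)) and ((horizontal distance between tube1_mid and socket0 below 0.01 m and z of tube1_mid in the frame of bucket below 0.073 m and angle between tube1_mid's own z axis and vertical below 0.2 rad) or (horizontal distance between tube1_mid and socket1 below 0.01 m and z of tube1_mid in the frame of bucket below 0.073 m and angle between tube1_mid's own z axis and vertical below 0.2 rad) or (horizontal distance between tube1_mid and socket2 below 0.01 m and z of tube1_mid in the frame of bucket below 0.073 m and angle between tube1_mid's own z axis and vertical below 0.2 rad)) and ((horizontal distance between tube2_mid and socket0 below 0.01 m and z of tube2_mid in the frame of bucket below 0.073 m and angle between tube2_mid's own z axis and vertical below 0.2 rad) or (horizontal distance between tube2_mid and socket1 below 0.01 m and z of tube2_mid in the frame of bucket below 0.073 m and angle between tube2_mid's own z axis and vertical below 0.2 rad) or (horizontal distance between tube2_mid and socket2 below 0.01 m and z of tube2_mid in the frame of bucket below 0.073 m and angle between tube2_mid's own z axis and vertical below 0.2 rad)) and value of joint turnbutton below 0.3 rad), for 0.2 s.
2. the cover sits level on the neck, dropped past the thread starts but not yet home (horizontal distance between cover_grip and bucket below 0.006 m and angle between cover_grip's own z axis and vertical below 0.06 rad and z of cover_grip in the frame of bucket between 0.1531 and 0.1585 m), for 0.2 s.
3. the cover is screwed home (horizontal distance between cover_grip and bucket below 0.006 m and angle between cover_grip's own z axis and vertical below 0.06 rad and z of cover_grip in the frame of bucket between 0.149 and 0.1531 m), for 0.2 s.
4. the turnbutton is swung in over the cover's rim (value of joint turnbutton above 1.4 rad), for 0.2 s.
At the end, for the whole second after the job is handed in: each present tube stands in a socket (within 10 mm sideways and 5.5 mm up of its point, tilt < 0.2 rad); cover at rest, within 6 mm of the bucket's axis, level within 0.06 rad, screwed home (handle point 149 to 153.1 mm above the bucket's origin); turnbutton past 1.4 rad (all of step 3 and ((horizontal distance between tube0_mid and socket0 below 0.01 m and z of tube0_mid in the frame of bucket below 0.073 m and angle between tube0_mid's own z axis and vertical below 0.2 rad) or (horizontal distance between tube0_mid and socket1 below 0.01 m and z of tube0_mid in the frame of bucket below 0.073 m and angle between tube0_mid's own z axis and vertical below 0.2 rad) or (horizontal distance between tube0_mid and socket2 below 0.01 m and z of tube0_mid in the frame of bucket below 0.073 m and angle between tube0_mid's own z axis and vertical below 0.2 rad)) and ((horizontal distance between tube1_mid and socket0 below 0.01 m and z of tube1_mid in the frame of bucket below 0.073 m and angle between tube1_mid's own z axis and vertical below 0.2 rad) or (horizontal distance between tube1_mid and socket1 below 0.01 m and z of tube1_mid in the frame of bucket below 0.073 m and angle between tube1_mid's own z axis and vertical below 0.2 rad) or (horizontal distance between tube1_mid and socket2 below 0.01 m and z of tube1_mid in the frame of bucket below 0.073 m and angle between tube1_mid's own z axis and vertical below 0.2 rad)) and ((horizontal distance between tube2_mid and socket0 below 0.01 m and z of tube2_mid in the frame of bucket below 0.073 m and angle between tube2_mid's own z axis and vertical below 0.2 rad) or (horizontal distance between tube2_mid and socket1 below 0.01 m and z of tube2_mid in the frame of bucket below 0.073 m and angle between tube2_mid's own z axis and vertical below 0.2 rad) or (horizontal distance between tube2_mid and socket2 below 0.01 m and z of tube2_mid in the frame of bucket below 0.073 m and angle between tube2_mid's own z axis and vertical below 0.2 rad)) and value of joint turnbutton above 1.4 rad and linear speed of cover below 0.02 m/s); the robot touches nothing.
It fails at once if a bystander (bottle) is shoved or knocked over (distance of media_bottle from where it was at the start of the episode above 0.03 m or angle between media_bottle's own z axis and vertical above 0.5 rad).
It fails at once if a bystander (tub) is shoved or knocked over (distance of wipes_tub from where it was at the start of the episode above 0.03 m or angle between wipes_tub's own z axis and vertical above 0.5 rad).
It fails at once if a bystander (tape roll) is shoved or knocked over (distance of tape_roll from where it was at the start of the episode above 0.03 m or angle between tape_roll's own z axis and vertical above 0.5 rad).
Of tube0, tube1, tube2 only 2 to 3 are there at a start; the rules pass over those that are not, and their reading is None.
At some moment in a run one of cover may be knocked a few centimetres aside while the robot is not near it.
It also fails if it takes over 208 s, if anything falls off the work surface, if the arm or the gripper's body presses on something with over 40 N, if the wrist force passes 120 N, or if a joint passes its speed limit or range.

ROBOT

A 6-joint arm with a two-finger parallel gripper is mounted at the origin on a cart in front of the work surface, level with it; the furniture and walls round the work are solid. World frame = base frame: x ahead of the robot, y to its left, z up, the work surface at z = 0. Lengths are in mm, angles in degrees, forces in N, time in s.
With the tool pointing down it reaches from about 350 to 850 mm from the base axis. Payload 8.1 kg.
Tool frame: the origin (TCP) lies midway between the tips of the shut fingers; the grasp point (between the pads) lies 19 mm behind it; z points along the fingers, y is the line along which they close (so a half turn about z gives the same grasp; the last joint's range is limited). The gripper opens to 85 mm and grips with 20 to 120 N. Pads are 22 mm wide; open, the fingers measure 114 mm over their backs; the gripper's body (76 mm by 85 mm) begins 54 mm behind the grasp point. The pads swing forward as they close: fully open they stand 13 mm farther back than shut.
Start: joints at [-71.757, 7.471, 85.268, -0, 87.261, -4.893], TCP at [235.769, -551.741, 231.292] pointing down, gripper open.
Joint ranges: [-169.43, 169.43], [-51.17, 129.36], [1.28, 143.12], [-76.62, 256.62], [0, 156.53], [-152.29, 152.29]. Speed limits (degrees/s): [136.94, 136.94, 159.86, 180, 180, 180].

INTERFACE

Orientations are given as [roll, pitch, yaw] about the fixed x, y, z axes, in that order (R = Rz(yaw) Ry(pitch) Rx(roll)).
In Python, from bench import r gives the robot as it stands. The module is installed in compiled form; this text tells all that it offers.
- The arm moves only by the tool jog_arm, never from a script. Its argument "rows" is a list of rows, each a list of 2 entries, a list of its own where there are three numbers: the shift along the tool's x, y, z in mm, then the turn, a rotation vector about the tool's x, y, z in rad. A call has 1 to 10 rows; each row is the pose to reach, as a shift and turn from the pose commanded when the call began, along the tool's axes at that moment; what a row does not reach only later rows make up. A row lasts 1/10 s, in which the tool goes at most 50 mm and 8.59 degrees, less where a joint would pass 70% of its speed; a pose out of reach is approached as far as the arm can. A call with a gripper value outside its range is refused whole. "grip" is the finger opening in mm, from 0 to 85.4, set as the call begins (left out, the last holds). The fingers move at their own pace and stop on an object; "force" is the grip in N (left out, the last holds). Time passes only in rows, so rows that repeat a pose let the fingers close. It gives the time, the measured TCP pose, the force, the opening and the grip force at its end, in the units of the state.
- r.sense(): the state, without advancing time (a new reading comes with each control period).
- r.snapshot(name): name is "side" or "top"; returns (picture, depth): 400x640x3 uint8, blue, green, red; 400x640 float32, mm along the optical axis (not along the pixel's ray), 0 where there is no reading.
- r.camera_params(name): a dict with "fx", "fy", "cx", "cy" (pixels), "pose" (4x4, takes a point from camera to world coordinates). Camera axes: x right, y down, z forward; pixel columns grow to the right and rows downward; lengths in mm; the calibration is good to about 2 mm. A picture is of the moment at which its call begins. camera_params takes no time and is no camera call.
- r.hand_in(): hands the job in; it is judged then, once.
The state is a dict: "time": time; "joint_pos": joint angles; "qd": joint speeds; "joint_efforts": joint torques, N m; "tool_pos": TCP position; "tcp_rot": TCP orientation; "ft_force": force on the tool from outside, world axes, zero at the start; "wrist_torque": the same for the moment, N m; "finger_gap": finger opening in mm; "grip_force": force on a finger pad.
Only numpy, scipy, OpenCV 4.12 (cv2) and the standard library are available. Lean on these libraries where they do the work, as an engineer would, in place of code of your own. Each camera call takes 0.05 s, during which the arm holds its last target. There are 200 camera calls.

## Working session

There is one attempt and no reset: what is moved stays moved. The work goes in short steps, Python scripts to look and compute and a tool call to move; the robot and the scene stay as the last step left them, time stands still between calls to the robot, and variables do not carry over. Pictures are saved under pics/ and viewed, at most 14 in all, crops included, and the job is handed in when it is done.

Besides the shell and the picture viewer there is one more tool, called after ">>>" by a JSON object that holds its "api" and its "payload", one argument or row to a line. jog_arm: Moves the arm, as the interface text tells. Its arguments: {"type":"object","properties":{"rows":{"type":"array"},"grip":{"type":"number"},"force":{"type":"number"}},"required":["rows"]}

```bash
mkdir -p pics; cat > h.py <<'E'
import numpy as np, cv2
from bench import r
from scipy.spatial.transform import Rotation as R
def snap(n,f):
    p,d=r.snapshot(n); cv2.imwrite('pics/'+f+'.png',p); np.save('pics/'+f+'.npy',d); return p,d
def cloud(n,d):
    c=r.camera_params(n); v,u=np.mgrid[:400,:640]
    P=np.stack([(u-c['cx'])/c['fx']*d,(v-c['cy'])/c['fy']*d,d],-1)
    T=np.array(c['pose']); return P@T[:3,:3].T+T[:3,3]
E
python3 - <<'E'
from h import *
for n in('top','side'):
    p,d=snap(n,n+'0'); c=r.camera_params(n); print(n,c['fx'],c['cx'],c['cy'],np.round(c['pose'],3).tolist())
s=r.sense();print(s)
E
```

```text
top 361.730408296108 320.4655659854578 199.73197373300172 [[-0.03, -0.996, 0.087, 425.244], [-0.999, 0.031, 0.012, -15.969], [-0.015, -0.087, -0.996, 986.123], [0.0, 0.0, 0.0, 1.0]]
side 419.95926157653076 314.3432178674626 202.19325577241864 [[0.877, 0.279, -0.392, 972.88], [0.481, -0.537, 0.693, -800.646], [-0.017, -0.796, -0.605, 769.284], [0.0, 0.0, 0.0, 1.0]]
{'time': 0.1, 'joint_pos': array([-7.17558141e+01,  7.51037006e+00,  8.53238417e+01, -4.74175441e-04,
        8.72626508e+01, -4.89371698e+00]), 'qd': array([ 0.04786199, -0.03469044, -0.16307373, -0.01222852,  0.03204137,
        0.01197977]), 'joint_efforts': array([ 2.08136320e-03, -5.70951784e+01, -5.01943839e+01, -1.79194844e-04,
        8.17164924e-03, -6.21701338e-05]), 'tool_pos': array([ 235.61976388, -551.24988327,  230.34594092]), 'tcp_rot': array([-1.79903450e+02, -7.79124313e-03,  2.31379193e+01]), 'ft_force': array([0.44640879, 0.30721154, 0.10910545]), 'wrist_torque': array([-0.00321585,  0.03038262,  0.00306933]), 'grip_force': 0.0, 'finger_gap': 85.56378479811391}
```

View pics/top0.png

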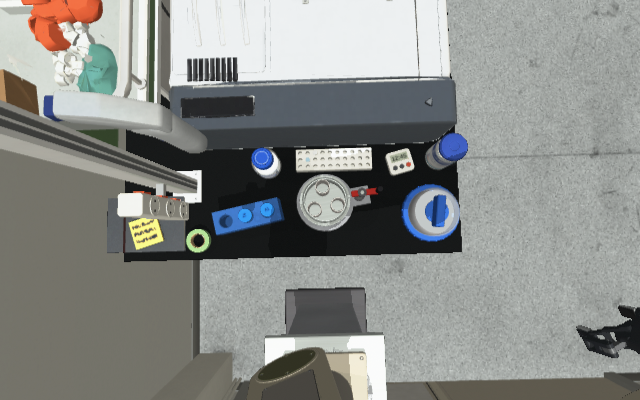

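View pics/side0.png

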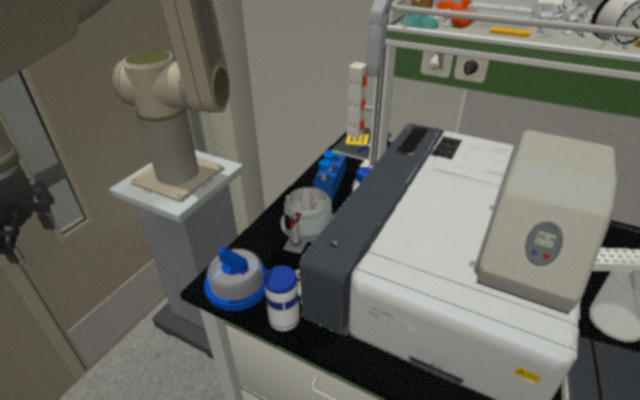

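The top view shows the bucket at (325,202), the turnbutton at (366,193), two tubes at (245,216) and (267,210), and the cover at (431,212). The tape roll is at (198,240), the bottle at (264,160) and the tub at (450,150). I'll enlarge the important parts and measure them.

```bash
python3 - <<'E'
from h import *
p=cv2.imread('pics/top0.png');d=np.load('pics/top0.npy');P=cloud('top',d)
def crop(x0,x1,y0,y1,s):return cv2.resize(p[y0:y1,x0:x1],None,fx=s,fy=s,interpolation=cv2.INTER_CUBIC)
a=crop(290,390,165,240,8); cv2.imwrite('pics/cropA.png',a)
b=crop(205,305,190,240,4);c=crop(390,480,125,250,4)
im=np.zeros((500,800,3),np.uint8); im[:200,:400]=b; im[:500,420:780]=c; cv2.imwrite('pics/cropB.png',im)
# bucket rim points: z
for u,v in[(245,216),(267,210),(431,212),(440,213),(364,195),(375,191),(325,178),(298,202),(352,203),(324,229),(198,230),(264,160),(450,150)]:
    print((u,v),np.round(P[v,u],1))
x=P[...,0];y=P[...,1];z=P[...,2]
def fit(m,n):
    q=np.c_[x[m],y[m]].astype(np.float32); h=cv2.convexHull(q.reshape(-1,1,2)); c,rr=cv2.minEnclosingCircle(h); print(n,m.sum(),np.round(c,1),round(rr,1),np.median(z[m]))
u=np.arange(640)[None]+0*x; v=np.arange(400)[:,None]+0*x
fit((z>83)&(z<92)&(u>290)&(u<358)&(v>165)&(v<240),'bucketrim')
hsv=cv2.cvtColor(p,cv2.COLOR_BGR2HSV); blue=(hsv[...,0]>95)&(hsv[...,0]<125)&(hsv[...,1]>120)
fit((z>12)&(z<28)&(u>395)&(u<465)&(v>175)&blue,'coverring')
for a,b in((232,256),(257,280)): fit((z>106)&(z<130)&(u>a)&(u<b)&(v>195)&(v<230),'cap')
m=(z>98)&(z<112)&(u>415)&(u<452)&(v>175)&(v<240)
q=np.c_[x[m],y[m]]; print('bar',m.sum(),cv2.minAreaRect(q.astype(np.float32)),np.median(z[m]))
m=(z>55)&(z<70)&(u>205)&(u<290)&(v>190)&(v<240)&blue
print('rack',cv2.minAreaRect(np.c_[x[m],y[m]].astype(np.float32)),np.median(z[m]))
m=(z>30)&(u>352)&(u<390)&(v>180)&(v<215)
print(np.round(np.c_[u[m],v[m],P[m]])[::4].astype(int).tolist())
E
```

```text
(245, 216) [467.9 178.2 115.6]
(267, 210) [480.6 124.5 117.4]
(431, 212) [ 466.  -283.    67.9]
(440, 213) [ 461.3 -293.6  105.6]
(364, 195) [ 512.2 -113.2   90.8]
(375, 191) [ 521.6 -141.1   88.8]
(325, 178) [558.3 -17.7  87.8]
(298, 202) [506.9  57.5   6.6]
(352, 203) [499.3 -88.7  10.8]
(324, 229) [431.6 -10.9   7.4]
(198, 230) [438.9 325.7  20.9]
(264, 160) [602.9 129.7 117.9]
(450, 150) [ 608.8 -316.4  136.1]
bucketrim 230 [507.1 -28. ] 68.4 86.19549764316145
coverring 576 [ 468.6 -296. ] 77.1 21.232897948669688
cap 159 [471.  179.5] 16.8 117.08895775579151
cap 154 [482.9 125.8] 16.9 117.04653002328274
bar 289 ((468.36236572265625, -296.0740966796875), (22.718278884887695, 76.82137298583984), 82.15735626220703) 102.89876758952607
rack ((472.1136474609375, 186.8016357421875), (58.32902145385742, 172.33177185058594), 11.686938285827637) 63.30715645736075
[[378, 186, 529, -143, 128], [376, 187, 532, -144, 89], [380, 187, 526, -147, 132], [361, 188, 530, -106, 94], [368, 188, 529, -124, 91], [372, 188, 529, -134, 92], [376, 188, 527, -141, 108], [380, 188, 524, -148, 130], [360, 189
[... 557 characters left out ...]
0], [356, 192, 520, -94, 92], [360, 192, 520, -103, 95], [364, 192, 520, -113, 92], [368, 192, 519, -123, 94], [372, 192, 519, -133, 91], [376, 192, 519, -143, 92], [353, 193, 518, -86, 90], [357, 193, 518, -96, 93], [361, 193, 517, -105, 97], [365, 193, 517, -116, 92], [369, 193, 517, -126, 92], [373, 193, 517, -136, 89], [377, 193, 516, -145, 91], [356, 194, 516, -94, 89], [360, 194, 515, -103, 95], [364, 194, 514, -113, 95], [368, 194, 514, -123, 91], [372, 194, 515, -134, 85], [356, 195, 513, -93, 93], [360, 195, 512, -103, 92], [364, 195, 512, -113, 91], [357, 196, 514, -100, 47], [361, 196, 510, -105, 94], [358, 197, 512, -103, 42], [362, 197, 512, -113, 41], [371, 200, 425, -16, 986]]
```

View pics/cropA.png

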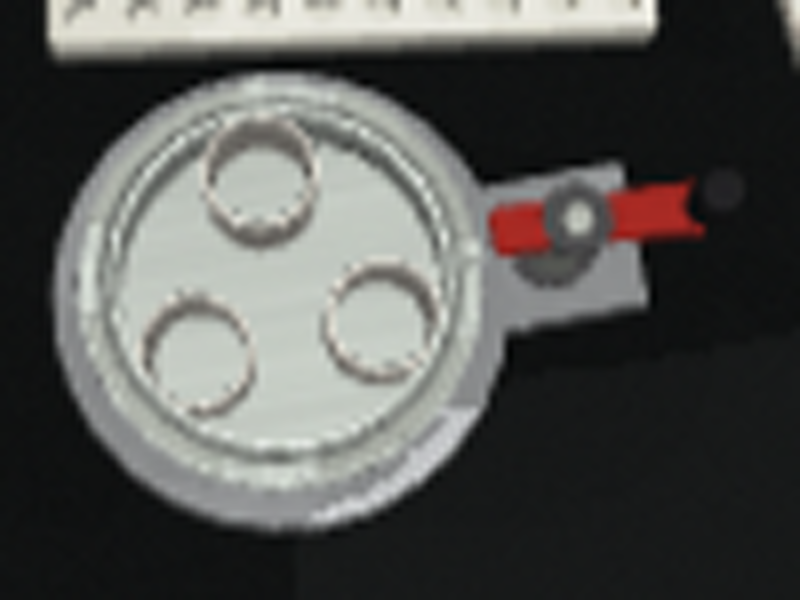

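View pics/cropB.png

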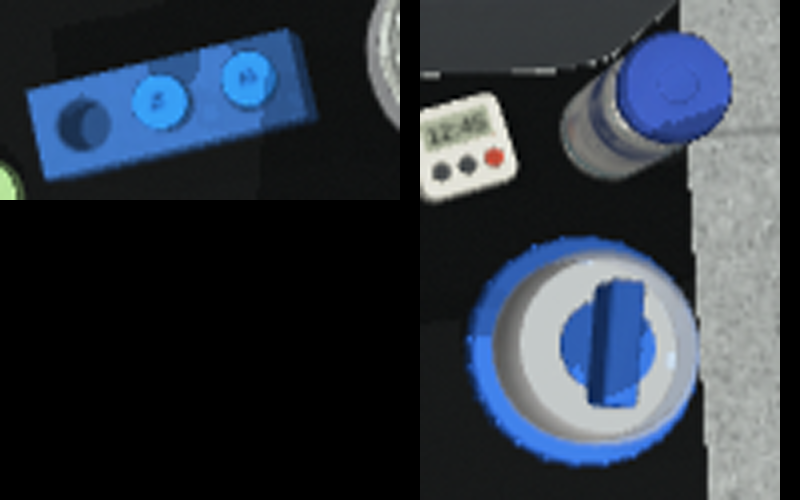

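The crops show socket centres at cropA (260,183), (198,353) and (382,320), with the hinge at (577,218) and the pin at (720,187). Next I'll turn these into positions and fit the bucket rim.

```bash
cat >> h.py <<'E'
def ray(n,u,v,z):
    c=r.camera_params(n);T=np.array(c['pose']);k=T[:3,:3]@[(u-c['cx'])/c['fx'],(v-c['cy'])/c['fy'],1]
    return (T[:3,3]+k*(z-T[2,3])/k[2])
E
python3 - <<'E'
from h import *
from scipy.optimize import least_squares
A=lambda x,y,z:ray('top',290+(x+.5)/8-.5,165+(y+.5)/8-.5,z)
S=np.array([A(260,183,80),A(198,353,80),A(382,320,80)]);print(np.round(S,1),S.mean(0),np.linalg.norm(S-S.mean(0),axis=1))
print('hinge',A(577,218,98),'pin',A(720,187,130))
d=np.load('pics/top0.npy');P=cloud('top',d);x,y,z=np.moveaxis(P,-1,0)
m=(z>84)&(z<90)&(np.hypot(x-505,y+15)<62)
f=lambda p:np.hypot(x[m]-p[0],y[m]-p[1])-p[2]
print(m.sum(),least_squares(f,[505,-15,54],loss='soft_l1').x)
E
```

```text
[[535.7  -9.6  80. ]
 [482.7  11.5  80. ]
 [491.3 -46.5  80. ]] [503.21709838 -14.88549887  80.        ] [32.93817897 33.42530125 33.84184027]
hinge [ 519.6006596  -107.02766528   98.        ] pin [ 524.12917967 -146.51078131  130.        ]
177 [505.65278557 -15.0032244   53.23984665]
```

```bash
cat > go.py <<'E'
import sys
from h import *
def go(x,y,z,yaw):
    s=r.sense(); A=R.from_euler('xyz',s['tcp_rot'],degrees=True); B=R.from_euler('xyz',[180,0,yaw],degrees=True)
    return A.inv().apply(np.array([x,y,z])-s['tool_pos']),(A.inv()*B).as_rotvec()
if __name__=='__main__':
    a=list(map(float,sys.argv[1:]))
    s=r.sense(); print('t',round(s['time'],1),'tcp',np.round(s['tool_pos'],1),np.round(s['tcp_rot'],1),'F',np.round(s['ft_force'],1),'T',np.round(s['wrist_torque'],2),'gap',round(s['finger_gap'],1))
    for i in range(0,len(a),4):
        t,w=go(*a[i:i+4]); print(np.round(t,1),np.round(w,4))
E
python3 go.py 524 -146.5 200 90
```

```text
t 0.1 tcp [ 235.6 -551.2  230.3] [-179.9   -0.    23.1] F [0.4 0.3 0.1] T [-0.    0.03  0.  ] gap 85.6
[ 424.2 -258.8   30.8] [-1.400e-03 -1.100e-03 -1.167e+00]
```

>>> {"api": "jog_arm", "payload": {
  "rows": [
    [[424,-259,30],[0,0,-1.167]],
    [[424,-259,30],[0,0,-1.167]],
    [[424,-259,30],[0,0,-1.167]],
    [[424,-259,30],[0,0,-1.167]],
    [[424,-259,30],[0,0,-1.167]],
    [[424,-259,30],[0,0,-1.167]],
    [[424,-259,30],[0,0,-1.167]],
    [[424,-259,30],[0,0,-1.167]],
    [[424,-259,30],[0,0,-1.167]],
    [[424,-259,30],[0,0,-1.167]]
  ],
  "grip": 36
}}

```text
time: 1.1
tool_pos: [524.6, -144.8, 200.9]
tcp_rot: [-180.0, -0.0, 90.0]
ft_force: [-0.1, -0.1, 0.8]
finger_gap: 36.3
grip_force: 0.0
```

>>> {"api": "jog_arm", "payload": {
  "rows": [
    [[0,0,0],[0,0,0]],
    [[0,0,0],[0,0,0]],
    [[0,0,0],[0,0,0]]
  ]
}}

```text
time: 1.4
tool_pos: [523.4, -147.5, 201.0]
tcp_rot: [-180.0, 0.0, 90.0]
ft_force: [-0.3, 0.2, -0.7]
finger_gap: 35.7
grip_force: 0.0
```

```bash
python3 go.py 524 -146.5 108 90
```

```text
t 1.4 tcp [ 523.4 -147.5  201. ] [-180.    0.   90.] F [-0.3  0.2 -0.7] T [-0.01  0.02  0.01] gap 35.7
[ 1.   0.7 93. ] [-0.0008  0.0002 -0.0003]
```

>>> {"api": "jog_arm", "payload": {
  "rows": [
    [[1,1,45],[0,0,0]],
    [[1,1,85],[0,0,0]],
    [[1,1,93],[0,0,0]],
    [[1,1,93],[0,0,0]],
    [[1,1,93],[0,0,0]]
  ]
}}

```text
time: 1.9
tool_pos: [525.8, -147.1, 110.5]
tcp_rot: [179.9, 0.1, 89.9]
ft_force: [0.6, -0.3, 0.8]
finger_gap: 35.9
grip_force: 0.0
```

>>> {"api": "jog_arm", "payload": {
  "rows": [
    [[0,0,0],[0,0,0]],
    [[0,0,0],[0,0,0]],
    [[0,0,0],[0,0,0]],
    [[0,0,0],[0,0,0]],
    [[0,0,0],[0,0,0]]
  ],
  "grip": 8,
  "force": 20
}}

```text
time: 2.4
tool_pos: [526.4, -146.9, 110.8]
tcp_rot: [179.8, 0.1, 90.0]
ft_force: [-1.3, -1.7, 7.4]
finger_gap: 12.9
grip_force: 20.7
```

```bash
python3 go.py; python3 -c "
import numpy as np
h=np.array([519.6,-107.0])
s=np.array([524.1,-146.5])
for a in np.arange(-83.5,-175,-13): print(a,np.round(h+40*np.array([np.cos(np.radians(a)),np.sin(np.radians(a))])-h-40*np.array([np.cos(np.radians(-83.5)),np.sin(np.radians(-83.5))]),1))"
```

```text
t 2.4 tcp [ 526.4 -146.9  110.8] [1.798e+02 1.000e-01 9.000e+01] F [-1.3 -1.7  7.4] T [-0.25  0.32  0.01] gap 12.9
-83.5 [-0. -0.]
-96.5 [-9.1 -0. ]
-109.5 [-17.9   2. ]
-122.5 [-26.   6.]
-135.5 [-33.1  11.7]
-148.5 [-38.6  18.8]
-161.5 [-42.5  27.1]
-174.5 [-44.3  35.9]
```

>>> {"api": "jog_arm", "payload": {
  "rows": [
    [[0,-9,-3],[0,0,0]],
    [[2,-18,-3],[0,0,0]],
    [[6,-26,-3],[0,0,0]],
    [[12,-33,-3],[0,0,0]],
    [[19,-38.5,-3],[0,0,0]],
    [[27,-42.5,-3],[0,0,0]],
    [[32,-44,-3],[0,0,0]],
    [[33.5,-44,-3],[0,0,0]],
    [[33.5,-44,-3],[0,0,0]]
  ]
}}

```text
time: 3.3
tool_pos: [481.5, -112.8, 112.3]
tcp_rot: [179.9, 0.1, 90.0]
ft_force: [-1.2, -2.9, 5.8]
finger_gap: 13.1
grip_force: 20.7
```

```bash
python3 go.py
```

```text
t 3.3 tcp [ 481.5 -112.8  112.3] [1.799e+02 1.000e-01 9.000e+01] F [-1.2 -2.9  5.8] T [-0.41  0.07 -0.15] gap 13.1
```

>>> {"api": "jog_arm", "payload": {
  "rows": [
    [[0,0,0],[0,0,0]],
    [[0,0,0],[0,0,0]],
    [[0,0,-40],[0,0,0]],
    [[0,0,-90],[0,0,0]],
    [[0,0,-110],[0,0,0]],
    [[0,0,-110],[0,0,0]]
  ],
  "grip": 56
}}

```text
time: 3.9
tool_pos: [483.0, -113.0, 225.5]
tcp_rot: [179.6, 0.1, 90.0]
ft_force: [0.6, -1.0, 0.4]
finger_gap: 55.8
grip_force: 0.0
```

```bash
python3 go.py 482.9 125.8 190 102
```

```text
t 3.9 tcp [ 483.  -113.   225.5] [1.796e+02 1.000e-01 9.000e+01] F [ 0.6 -1.   0.4] T [-0.02 -0.02 -0.02] gap 55.8
[238.9  -0.3  35.1] [ 0.0061  0.0024 -0.2093]
```

>>> {"api": "jog_arm", "payload": {
  "rows": [
    [[239,0,35],[0.006,0.002,-0.209]],
    [[239,0,35],[0.006,0.002,-0.209]],
    [[239,0,35],[0.006,0.002,-0.209]],
    [[239,0,35],[0.006,0.002,-0.209]],
    [[239,0,35],[0.006,0.002,-0.209]],
    [[239,0,35],[0.006,0.002,-0.209]],
    [[239,0,35],[0.006,0.002,-0.209]],
    [[239,0,35],[0.006,0.002,-0.209]]
  ]
}}

```text
time: 4.7
tool_pos: [480.5, 125.8, 185.4]
tcp_rot: [-179.6, -0.1, 102.0]
ft_force: [0.1, -0.5, 0.1]
finger_gap: 56.2
grip_force: 0.0
```

```bash
python3 go.py 482.9 125.8 90 102; python3 -c "
from h import *
p,d=snap('top','top1');p2,_=snap('side','side1')
a=cv2.resize(p[170:235,300:390],None,fx=5,fy=5,interpolation=2)
b=cv2.resize(p2[130:270,270:390],None,fx=4,fy=4,interpolation=2)[:560,:350]
im=np.zeros((560,800,3),np.uint8);im[:325,:450]=a;im[:,450:]=b;cv2.imwrite('pics/c1.png',im)"
```

```text
t 4.7 tcp [480.5 125.8 185.4] [-1.796e+02 -1.000e-01  1.020e+02] F [ 0.1 -0.5  0.1] T [-0.   -0.05 -0.02] gap 56.2
[-0.7  3.  95.4] [-0.0073 -0.0024 -0.0008]
```

View pics/c1.png

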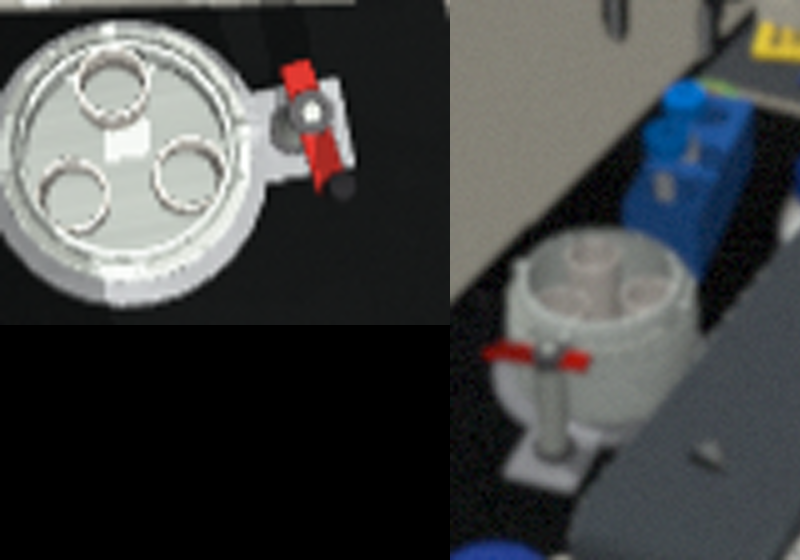

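c1 shows the turnbutton swung out: nose (297,72), hinge (312,112), pin (342,188). I'll check its angle and meanwhile grasp the first tube.

```bash
python3 - <<'E'
from h import *
A=lambda x,y,z:ray('top',300+(x+.5)/5-.5,170+(y+.5)/5-.5,z)
h,n,p=A(312,112,98),A(297,72,92),A(342,188,130)
print(h,n,p,np.degrees(np.arctan2(*(n-h)[1::-1])),np.degrees(np.arctan2(*(h-p)[1::-1])))
E
```

```text
[ 519.11206896 -107.7780177    98.        ] [ 539.97260183 -101.74607743   92.        ] [ 479.12997938 -117.20858655  130.        ] 16.127522486015543 13.271771622056406
```

>>> {"api": "jog_arm", "payload": {
  "rows": [
    [[-1,3,45],[-0.007,-0.002,0]],
    [[-1,3,80],[-0.007,-0.002,0]],
    [[-1,3,94],[-0.007,-0.002,0]],
    [[-1,3,94],[-0.007,-0.002,0]],
    [[-1,3,94],[-0.007,-0.002,0]]
  ]
}}

```text
time: 5.3
tool_pos: [484.4, 125.9, 93.7]
tcp_rot: [179.9, -0.0, 101.9]
ft_force: [0.9, -0.6, 0.2]
finger_gap: 56.0
grip_force: 0.0
```

>>> {"api": "jog_arm", "payload": {
  "rows": [
    [[0,0,0],[0,0,0]],
    [[0,0,0],[0,0,0]],
    [[0,0,0],[0,0,0]],
    [[0,0,0],[0,0,0]],
    [[0,0,0],[0,0,0]]
  ],
  "grip": 25,
  "force": 35
}}

```text
time: 5.8
tool_pos: [485.0, 126.5, 94.1]
tcp_rot: [179.7, -0.0, 102.0]
ft_force: [-0.0, -1.0, 6.6]
finger_gap: 31.8
grip_force: 34.6
```

>>> {"api": "jog_arm", "payload": {
  "rows": [
    [[0,0,-30],[0,0,0]],
    [[0,0,-80],[0,0,0]],
    [[0,0,-125],[0,0,0]],
    [[0,0,-125],[0,0,0]],
    [[0,0,-125],[0,0,0]],
    [[0,0,-125],[0,0,0]]
  ]
}}

```text
time: 6.4
tool_pos: [482.6, 126.1, 216.1]
tcp_rot: [-180.0, -0.0, 102.0]
ft_force: [-0.4, -0.5, -2.1]
finger_gap: 31.6
grip_force: 36.0
```

```bash
python3 go.py; python3 -c "
from h import *
p2,d=snap('side','side2')
p,_=snap('top','top2')
b=cv2.resize(p2[60:240,260:400],None,fx=3,fy=3,interpolation=2)
a=cv2.resize(p[170:250,230:320],None,fx=4,fy=4,interpolation=2)
im=np.zeros((540,800,3),np.uint8);im[:,:420]=b;im[:320,430:790]=a;cv2.imwrite('pics/c2.png',im)"
```

```text
t 6.4 tcp [482.6 126.1 216.1] [-180.   -0.  102.] F [-0.4 -0.5 -2.1] T [-0.01 -0.02 -0.03] gap 31.6
```

View pics/c2.png

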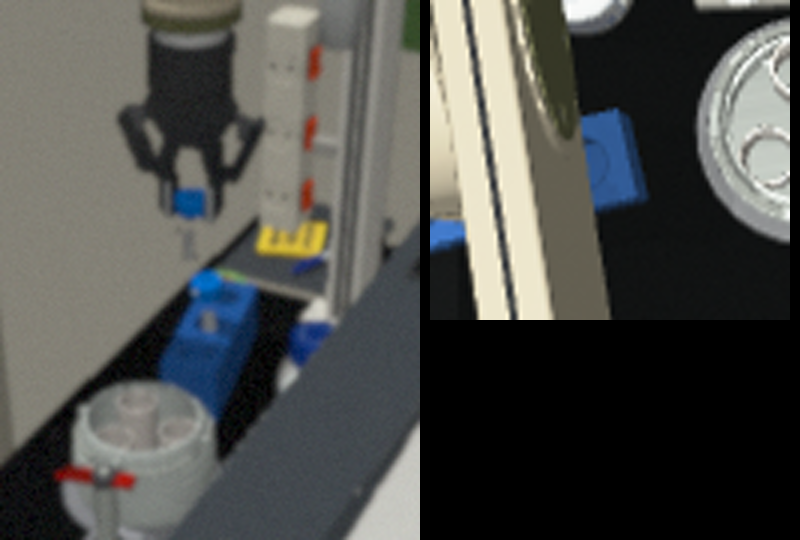

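The tube hangs upright in the fingers, with its cap at (190,203) in c2. I'll carry it to socket2.

```bash
python3 go.py 492.3 -47.7 216 99 492.3 -47.7 100 99
```

```text
t 6.5 tcp [482.2 126.  215.3] [-179.9   -0.   102. ] F [ 0.8  0.2 -0.1] T [-0.01  0.05 -0.03] gap 31.4
[-172.1  -26.2   -0.8] [-0.0021 -0.0007  0.0519]
[-172.1  -25.9  115.2] [-0.0021 -0.0007  0.0519]
```

>>> {"api": "jog_arm", "payload": {
  "rows": [
    [[-172,-26,-1],[0,0,0.052]],
    [[-172,-26,-1],[0,0,0.052]],
    [[-172,-26,-1],[0,0,0.052]],
    [[-172,-26,-1],[0,0,0.052]],
    [[-172,-26,-1],[0,0,0.052]],
    [[-172,-26,-1],[0,0,0.052]],
    [[-172,-26,-1],[0,0,0.052]],
    [[-172,-26,-1],[0,0,0.052]]
  ]
}}

```text
time: 7.3
tool_pos: [493.4, -46.3, 217.7]
tcp_rot: [180.0, -0.1, 99.1]
ft_force: [-0.2, 0.3, -0.5]
finger_gap: 31.5
grip_force: 36.0
```

```bash
python3 go.py 492.3 -47.7 180 99 492.3 -47.7 100 99; python3 -c "
from h import *
p2,d=snap('side','side3')
b=cv2.resize(p2[90:270,230:390],None,fx=3.3,fy=3.3,interpolation=2)
cv2.imwrite('pics/c3.png',b)"
```

```text
t 7.3 tcp [493.4 -46.3 217.7] [ 1.80e+02 -1.00e-01  9.91e+01] F [-0.2  0.3 -0.5] T [-0.03  0.03 -0.02] gap 31.5
[-1.2 -1.3 37.7] [ 0.0006 -0.0012  0.0015]
[ -1.3  -1.4 117.7] [ 0.0006 -0.0012  0.0015]
```

View pics/c3.png

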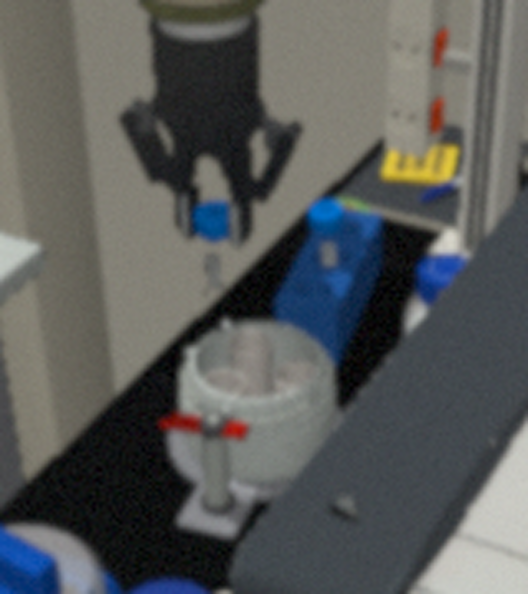

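The tube at (210,220) is upright, left of the central post and lined up with the near socket. I'll lower it.

>>> {"api": "jog_arm", "payload": {
  "rows": [
    [[-1,-1,20],[0,0,0]],
    [[-1,-1,40],[0,0,0]],
    [[-1,-1,60],[0,0,0]],
    [[-1,-1,80],[0,0,0]],
    [[-1,-1,95],[0,0,0]],
    [[-1,-1,105],[0,0,0]],
    [[-1,-1,112],[0,0,0]],
    [[-1,-1,115],[0,0,0]],
    [[-1,-1,115],[0,0,0]]
  ]
}}

```text
time: 8.25
tool_pos: [492.9, -48.4, 103.1]
tcp_rot: [179.9, -0.0, 99.0]
ft_force: [0.4, -2.0, -1.2]
finger_gap: 31.6
grip_force: 36.0
```

```bash
python3 go.py
```

```text
t 8.2 tcp [492.9 -48.4 103.1] [179.9  -0.   99. ] F [ 0.4 -2.  -1.2] T [-0.34  0.01 -0.01] gap 31.6
```

>>> {"api": "jog_arm", "payload": {
  "rows": [
    [[0,0,2],[0,0,0]],
    [[0,0,4],[0,0,0]],
    [[0,0,4],[0,0,0]],
    [[0,0,4],[0,0,0]]
  ]
}}

```text
time: 8.65
tool_pos: [493.2, -48.5, 99.4]
tcp_rot: [179.9, -0.0, 99.0]
ft_force: [1.5, -1.3, -0.1]
finger_gap: 31.9
grip_force: 36.0
```

>>> {"api": "jog_arm", "payload": {
  "rows": [
    [[0,0,0],[0,0,0]],
    [[0,0,0],[0,0,0]],
    [[0,0,0],[0,0,0]],
    [[0,0,-30],[0,0,0]],
    [[0,0,-75],[0,0,0]],
    [[0,0,-115],[0,0,0]],
    [[0,0,-115],[0,0,0]]
  ],
  "grip": 56
}}

```text
time: 9.35
tool_pos: [496.2, -49.2, 221.2]
tcp_rot: [179.3, 0.2, 99.0]
ft_force: [0.5, 0.4, 0.1]
finger_gap: 56.1
grip_force: 0.0
```

```bash
python3 go.py 471.5 179.5 200 102 471.5 179.5 93 102
```

```text
t 9.3 tcp [496.2 -49.2 221.2] [179.3   0.2  99. ] F [0.5 0.4 0.1] T [ 0.   -0.04 -0.02] gap 56.1
[229.8  11.2  20.7] [ 0.0113  0.0033 -0.0523]
[230.1   9.9 127.7] [ 0.0113  0.0033 -0.0523]
```

>>> {"api": "jog_arm", "payload": {
  "rows": [
    [[229,13,15],[0,0,-0.052]],
    [[229,13,15],[0,0,-0.052]],
    [[229,13,15],[0,0,-0.052]],
    [[229,13,15],[0,0,-0.052]],
    [[229,13,15],[0,0,-0.052]],
    [[229,13,15],[0,0,-0.052]],
    [[229,13,15],[0,0,-0.052]],
    [[229,13,15],[0,0,-0.052]],
    [[229,13,15],[0,0,-0.052]]
  ]
}}

```text
time: 10.25
tool_pos: [470.1, 178.6, 199.3]
tcp_rot: [179.9, -0.0, 101.9]
ft_force: [-0.3, 0.6, -0.6]
finger_gap: 56.3
grip_force: 0.0
```

```bash
python3 go.py 471.5 179.5 93 102; python3 -c "
from h import *
p2,d=snap('side','side4');p,d=snap('top','top4')
b=cv2.resize(p2[90:270,230:390],None,fx=3.3,fy=3.3,interpolation=2)
a=cv2.resize(p[170:235,300:350],None,fx=5,fy=5,interpolation=2)
im=np.zeros((594,790,3),np.uint8);im[:,:528]=b;im[:325,530:780]=a;cv2.imwrite('pics/c4.png',im)"
```

```text
t 10.2 tcp [470.1 178.6 199.3] [179.9  -0.  101.9] F [-0.3  0.6 -0.6] T [ 0.02  0.07 -0.01] gap 56.3
[  0.5   1.4 106.3] [ 0.0013 -0.0004 -0.002 ]
```

View pics/c4.png

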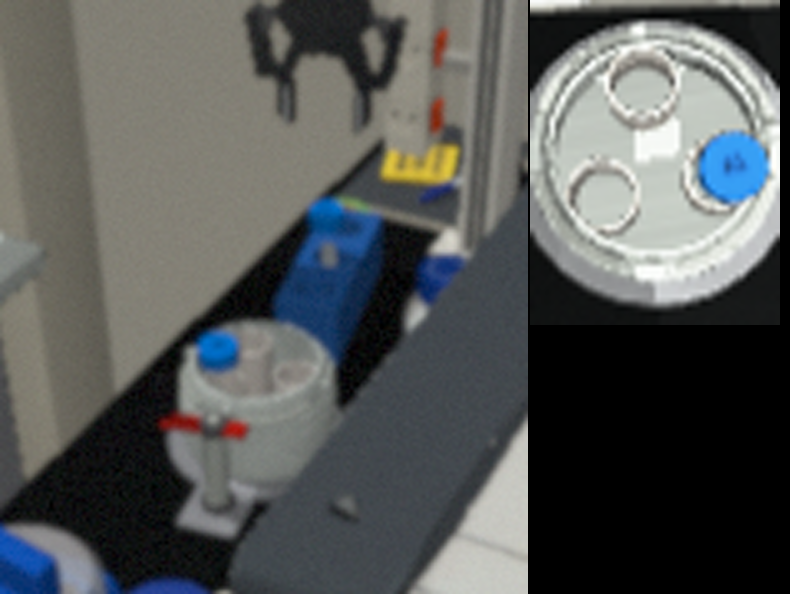

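The first tube stands in socket2, with its cap at (733,165) in c4. Now the second tube.

>>> {"api": "jog_arm", "payload": {
  "rows": [
    [[0,1.5,45],[0,0,0]],
    [[0,1.5,85],[0,0,0]],
    [[0,1.5,106],[0,0,0]],
    [[0,1.5,106],[0,0,0]],
    [[0,1.5,106],[0,0,0]]
  ]
}}

```text
time: 10.85
tool_pos: [471.7, 179.6, 93.9]
tcp_rot: [179.9, -0.0, 101.9]
ft_force: [0.2, 0.8, 0.7]
finger_gap: 56.3
grip_force: 0.0
```

>>> {"api": "jog_arm", "payload": {
  "rows": [
    [[0,0,0],[0,0,0]],
    [[0,0,0],[0,0,0]],
    [[0,0,0],[0,0,0]],
    [[0,0,0],[0,0,0]],
    [[0,0,0],[0,0,0]]
  ],
  "grip": 25,
  "force": 35
}}

```text
time: 11.35
tool_pos: [472.9, 180.3, 95.1]
tcp_rot: [179.7, -0.0, 102.0]
ft_force: [0.7, -0.7, 6.5]
finger_gap: 32.1
grip_force: 34.8
```

>>> {"api": "jog_arm", "payload": {
  "rows": [
    [[0,0,-30],[0,0,0]],
    [[0,0,-80],[0,0,0]],
    [[0,0,-125],[0,0,0]],
    [[0,0,-125],[0,0,0]],
    [[0,0,-125],[0,0,0]],
    [[0,0,-125],[0,0,0]],
    [[0,0,-125],[0,0,0]]
  ]
}}

```text
time: 12.05
tool_pos: [470.1, 179.6, 216.3]
tcp_rot: [-179.9, -0.0, 102.0]
ft_force: [0.3, -1.0, 0.2]
finger_gap: 31.6
grip_force: 35.7
```

```bash
python3 go.py 482.8 12.2 216 99; python3 - <<'E'
from h import *
d=np.load('pics/top4.npy');P=cloud('top',d);x,y,z=np.moveaxis(P,-1,0)
m=(z>110)&(z<130)&(np.hypot(x-492,y+48)<30)
q=np.c_[x[m],y[m]].astype(np.float32);print(cv2.minEnclosingCircle(q),np.median(z[m]))
E
```

```text
t 12.1 tcp [470.1 179.6 216.3] [-179.9   -0.   102. ] F [ 0.3 -1.   0.2] T [ 0.04 -0.02  0.03] gap 31.6
[-166.4  -22.4    0.3] [-0.0022 -0.0004  0.052 ]
((493.0091247558594, -52.0189208984375), 17.06081771850586) 121.17732893827542
```

>>> {"api": "jog_arm", "payload": {
  "rows": [
    [[-166,-22.5,0],[0,0,0.052]],
    [[-166,-22.5,0],[0,0,0.052]],
    [[-166,-22.5,0],[0,0,0.052]],
    [[-166,-22.5,0],[0,0,0.052]],
    [[-166,-22.5,0],[0,0,0.052]],
    [[-166,-22.5,0],[0,0,0.052]],
    [[-166,-22.5,0],[0,0,0.052]],
    [[-166,-22.5,0],[0,0,0.052]]
  ]
}}

```text
time: 12.85
tool_pos: [483.5, 14.0, 217.8]
tcp_rot: [180.0, -0.1, 99.1]
ft_force: [0.4, 0.2, -0.4]
finger_gap: 31.6
grip_force: 35.7
```

```bash
python3 go.py 482.8 12.2 100 99; python3 -c "
from h import *
p2,d=snap('side','side5')
b=cv2.resize(p2[90:270,230:390],None,fx=3.3,fy=3.3,interpolation=2)
cv2.imwrite('pics/c5.png',b)"
```

```text
t 12.8 tcp [483.5  14.  217.8] [ 1.80e+02 -1.00e-01  9.91e+01] F [ 0.4  0.2 -0.4] T [ 0.01 -0.01  0.01] gap 31.6
[ -1.8  -1.  117.8] [ 0.0006 -0.0011  0.0016]
```

View pics/c5.png

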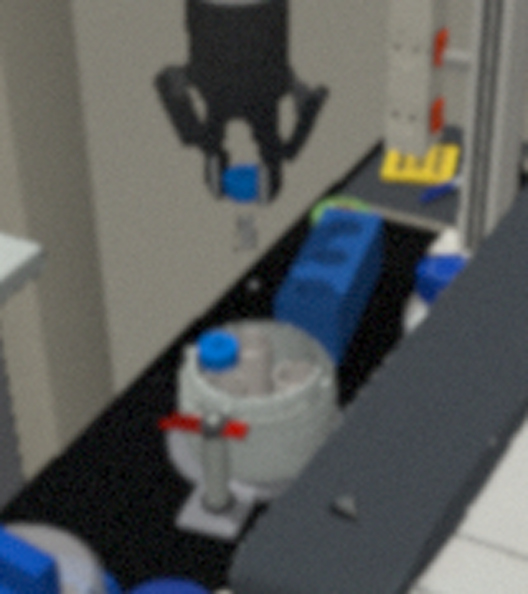

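The second tube hangs upright at (241,183) above socket1, and the rack is empty. I'll lower it.

>>> {"api": "jog_arm", "payload": {
  "rows": [
    [[-1,-0.5,20],[0,0,0]],
    [[-1,-0.5,40],[0,0,0]],
    [[-1,-0.5,60],[0,0,0]],
    [[-1,-0.5,80],[0,0,0]],
    [[-1,-0.5,95],[0,0,0]],
    [[-1,-0.5,105],[0,0,0]],
    [[-1,-0.5,112],[0,0,0]],
    [[-1,-0.5,115],[0,0,0]],
    [[-1,-0.5,115],[0,0,0]],
    [[-1,-0.5,118],[0,0,0]]
  ]
}}

```text
time: 13.9
tool_pos: [484.2, 11.8, 101.1]
tcp_rot: [179.8, -0.0, 99.0]
ft_force: [0.7, -1.9, 0.5]
finger_gap: 31.3
grip_force: 35.7
```

>>> {"api": "jog_arm", "payload": {
  "rows": [
    [[0,0,0],[0,0,0]],
    [[0,0,1],[0,0,0]],
    [[0,0,1],[0,0,0]],
    [[0,0,1],[0,0,0]]
  ]
}}

```text
time: 14.3
tool_pos: [484.0, 11.8, 99.8]
tcp_rot: [179.9, -0.0, 99.0]
ft_force: [0.3, -1.8, 3.7]
finger_gap: 32.0
grip_force: 36.0
```

>>> {"api": "jog_arm", "payload": {
  "rows": [
    [[0,0,0],[0,0,0]],
    [[0,0,0],[0,0,0]],
    [[0,0,0],[0,0,0]],
    [[0,0,-30],[0,0,0]],
    [[0,0,-75],[0,0,0]],
    [[0,0,-115],[0,0,0]],
    [[0,0,-135],[0,0,0]],
    [[0,0,-135],[0,0,0]],
    [[0,0,-135],[0,0,0]]
  ],
  "grip": 56
}}

```text
time: 15.2
tool_pos: [483.3, 11.9, 233.9]
tcp_rot: [179.9, -0.0, 99.0]
ft_force: [-0.0, 0.3, -0.4]
finger_gap: 56.0
grip_force: 0.0
```

```bash
python3 go.py 460 -220 236 160; python3 - <<'E'
from h import *
p,d=snap('top','top6');P=cloud('top',d);x,y,z=np.moveaxis(P,-1,0)
m=(z>98)&(z<112)&(x>380)&(x<560)&(y<-200)&(y>-400)
print('bar',m.sum(),cv2.minAreaRect(np.c_[x[m],y[m]].astype(np.float32)),np.median(z[m]))
for c in((493,-50),(483,12)):
    m=(z>110)&(z<130)&(np.hypot(x-c[0],y-c[1])<28)
    if m.sum():print(m.sum(),cv2.minEnclosingCircle(np.c_[x[m],y[m]].astype(np.float32)),np.median(z[m]))
E
```

```text
t 15.2 tcp [483.3  11.9 233.9] [179.9  -0.   99. ] F [-0.   0.3 -0.4] T [ 0.06  0.02 -0.03] gap 56.0
[-225.3  -59.3   -2.3] [ 1.7000e-03  1.0000e-04 -1.0647e+00]
bar 289 ((489.0415954589844, -317.98260498046875), (22.565265655517578, 77.61588287353516), 82.6313705444336) 102.87192797506225
```

The cover has been knocked to (489,-318), with its bar at -7.4°. I'll go above it.

```bash
python3 go.py 489 -318 190 172.6; python3 - <<'E'
from h import *
d=np.load('pics/top6.npy');P=cloud('top',d);x,y,z=np.moveaxis(P,-1,0);p=cv2.imread('pics/top6.png')
print(np.isfinite(z).mean());cv2.imwrite('pics/c6.png',cv2.resize(p[120:260,270:480],None,fx=3.7,fy=3.7,interpolation=2))
E
```

```text
t 15.2 tcp [482.7  11.9 232.9] [-1.8e+02 -1.0e-01  9.9e+01] F [ 0.2  0.2 -0.1] T [0.01 0.06 0.02] gap 55.9
[-326.9  -45.4   42.5] [ 3.0000e-04 -1.3000e-03 -1.2846e+00]
1.0
```

View pics/c6.png

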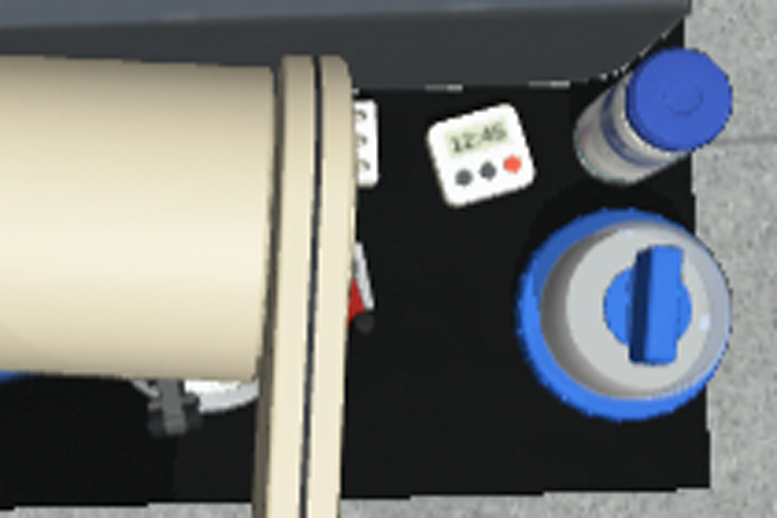

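The cover is at (632,312) in c6, level and right beside the tub. I'll move above it.

>>> {"api": "jog_arm", "payload": {
  "rows": [
    [[-327,-45,42],[0,0,-1.285]],
    [[-327,-45,42],[0,0,-1.285]],
    [[-327,-45,42],[0,0,-1.285]],
    [[-327,-45,42],[0,0,-1.285]],
    [[-327,-45,42],[0,0,-1.285]],
    [[-327,-45,42],[0,0,-1.285]],
    [[-327,-45,42],[0,0,-1.285]],
    [[-327,-45,42],[0,0,-1.285]],
    [[-327,-45,42],[0,0,-1.285]],
    [[-327,-45,42],[0,0,-1.285]]
  ]
}}

```text
time: 16.25
tool_pos: [488.7, -318.0, 189.1]
tcp_rot: [179.8, -0.2, 172.7]
ft_force: [0.6, 0.2, -0.3]
finger_gap: 56.0
grip_force: 0.0
```

>>> {"api": "jog_arm", "payload": {
  "rows": [
    [[0,0,0],[0,0,0]],
    [[0,0,0],[0,0,0]],
    [[0,0,0],[0,0,0]]
  ]
}}

```text
time: 16.55
tool_pos: [490.1, -317.6, 191.8]
tcp_rot: [179.9, 0.0, 172.5]
ft_force: [-0.0, 0.1, -0.1]
finger_gap: 56.5
grip_force: 0.0
```

```bash
python3 go.py 489 -318 78 172.6; python3 - <<'E'
from h import *
p,d=snap('top','top7')
p,d=snap('side','side7')
c=r.camera_params('side');T=np.array(c['pose'])
print(T[:3,:3].T@(np.array([489,-318,98])-T[:3,3]))
P=cloud('side',d);x,y,z=np.moveaxis(P,-1,0)
hsv=cv2.cvtColor(p,cv2.COLOR_BGR2HSV); blue=(hsv[...,0]>95)&(hsv[...,0]<125)&(hsv[...,1]>120)
m=blue&(z>99)&(z<110)&(np.hypot(x-489,y+318)<55)
print(m.sum(),cv2.minAreaRect(np.c_[x[m],y[m]].astype(np.float32)))
E
```

```text
t 16.6 tcp [ 490.1 -317.6  191.8] [179.9   0.  172.5] F [-0.   0.1 -0.1] T [ 0.03 -0.04  0.03] gap 56.5
[  1.2  -0.7 113.8] [ 0.0011  0.0008 -0.001 ]
[-180.57001424  139.84067392  930.34806696]
262 ((490.71282958984375, -318.01702880859375), (23.103763580322266, 76.77178955078125), 83.8090591430664)
```

>>> {"api": "jog_arm", "payload": {
  "rows": [
    [[0,0,45],[0,0,0]],
    [[0,0,90],[0,0,0]],
    [[0,0,110],[0,0,0]],
    [[0,0,112],[0,0,0]],
    [[0,0,112],[0,0,0]],
    [[0,0,112],[0,0,0]]
  ]
}}

```text
time: 17.25
tool_pos: [491.5, -319.1, 82.3]
tcp_rot: [-180.0, 0.2, 172.6]
ft_force: [1.0, 1.3, 0.2]
finger_gap: 56.2
grip_force: 0.0
```

>>> {"api": "jog_arm", "payload": {
  "rows": [
    [[0,0,0],[0,0,0]],
    [[0,0,0],[0,0,0]],
    [[0,0,0],[0,0,0]],
    [[0,0,0],[0,0,0]],
    [[0,0,0],[0,0,0]],
    [[0,0,0],[0,0,0]]
  ],
  "grip": 10,
  "force": 70
}}

```text
time: 17.85
tool_pos: [491.1, -318.8, 81.6]
tcp_rot: [-180.0, 0.2, 172.6]
ft_force: [-0.7, 0.3, 7.0]
finger_gap: 20.2
grip_force: 70.8
```

```bash
python3 go.py
```

```text
t 17.9 tcp [ 491.1 -318.8   81.6] [-180.     0.2  172.6] F [-0.7  0.3  7. ] T [ 0.07  0.09 -0.  ] gap 20.2
```

>>> {"api": "jog_arm", "payload": {
  "rows": [
    [[0,0,-15],[0,0,0]],
    [[0,0,-50],[0,0,0]],
    [[0,0,-95],[0,0,0]],
    [[0,0,-140],[0,0,0]],
    [[0,0,-165],[0,0,0]],
    [[0,0,-165],[0,0,0]],
    [[0,0,-165],[0,0,0]],
    [[0,0,-165],[0,0,0]]
  ]
}}

```text
time: 18.65
tool_pos: [489.0, -317.4, 242.4]
tcp_rot: [179.8, -0.1, 172.6]
ft_force: [0.2, -0.2, -2.8]
finger_gap: 20.5
grip_force: 69.5
```

```bash
python3 go.py 504.8 -15 245 139 ; python3 - <<'E'
from h import *
p,d=snap('top','top8');P=cloud('top',d);x,y,z=np.moveaxis(P,-1,0)
cv2.imwrite('pics/c8.png',cv2.resize(p[150:260,290:480],None,fx=4,fy=4,interpolation=2))
for c in((493,-50),(483,12)):
    m=(z>110)&(z<130)&(np.hypot(x-c[0],y-c[1])<28)
    if m.sum():print(m.sum(),cv2.minEnclosingCircle(np.c_[x[m],y[m]].astype(np.float32)),np.median(z[m]))
E
```

```text
t 18.6 tcp [ 489.  -317.4  242.4] [ 1.798e+02 -1.000e-01  1.726e+02] F [ 0.2 -0.2 -2.8] T [-0.05 -0.02  0.04] gap 20.5
[ 23.1 302.   -1.6] [ 0.0022 -0.0033  0.5868]
157 ((492.95831298828125, -52.113014221191406), 16.951278686523438) 121.36288554987857
157 ((480.84698486328125, 8.084611892700195), 16.75705337524414) 121.45020214426438
```

View pics/c8.png

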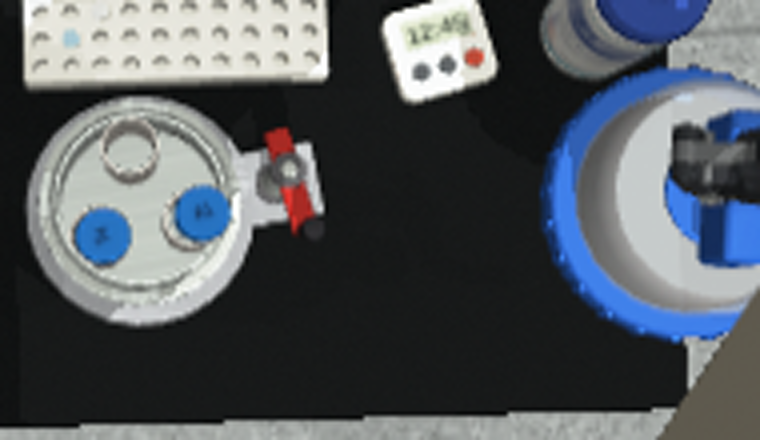

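Both tubes stand in their sockets (caps at (103,236) and (202,213)), and the cover hangs level. From the ring I'll work out where the cover sits relative to the TCP, and meanwhile travel.

```bash
python3 - <<'E'
from h import *
from scipy.optimize import least_squares
p=cv2.imread('pics/top8.png');d=np.load('pics/top8.npy');P=cloud('top',d);x,y,z=np.moveaxis(P,-1,0)
hsv=cv2.cvtColor(p,cv2.COLOR_BGR2HSV); blue=(hsv[...,0]>95)&(hsv[...,0]<125)&(hsv[...,1]>120)
m=blue&(z>176)&(z<190)&(np.hypot(x-489,y+318)<90)
q=np.c_[x[m],y[m]];h=cv2.convexHull(q.astype(np.float32)).reshape(-1,2)
rr=np.hypot(*(h-[489,-318]).T);h=h[rr>70]
s=least_squares(lambda c:np.hypot(h[:,0]-c[0],h[:,1]-c[1])-c[2],[489,-318,76],loss='soft_l1');print(m.sum(),len(h),s.x,np.median(z[m]))
A=cv2.minAreaRect
print(z[m].min(),z[m].max(), [np.median(z[m&(k)]) for k in(x<460,x>520,y>-280,y<-350) if (m&k).any()])
E
python3 go.py 504.8 -14.9 245 149
```

```text
704 28 [ 486.32683699 -315.30279643   74.22689255] 182.21956267931103
176.06763757914018 189.49429153096446 [np.float64(182.53599482816378), np.float64(182.0415287672413), np.float64(182.1354388405291)]
t 18.7 tcp [ 488.9 -317.4  242.2] [179.8  -0.2 172.6] F [-0.3  0.4 -1.9] T [-0.02  0.02  0.01] gap 20.7
[ 23.1 302.1  -1.8] [ 0.0026 -0.0035  0.4122]
```

>>> {"api": "jog_arm", "payload": {
  "rows": [
    [[22,302,-2],[0,0,0.412]],
    [[22,302,-2],[0,0,0.412]],
    [[22,302,-2],[0,0,0.412]],
    [[22,302,-2],[0,0,0.412]],
    [[22,302,-2],[0,0,0.412]],
    [[22,302,-2],[0,0,0.412]],
    [[22,302,-2],[0,0,0.412]],
    [[22,302,-2],[0,0,0.412]],
    [[22,302,-2],[0,0,0.412]],
    [[22,302,-2],[0,0,0.412]]
  ]
}}

```text
time: 19.7
tool_pos: [506.7, -17.3, 246.5]
tcp_rot: [180.0, -0.0, 148.9]
ft_force: [-0.4, -0.6, -2.0]
finger_gap: 20.7
grip_force: 70.1
```

>>> {"api": "jog_arm", "payload": {
  "rows": [
    [[0,0,0],[0,0,0]],
    [[0,0,0],[0,0,0]],
    [[0,0,0],[0,0,0]]
  ]
}}

```text
time: 20.0
tool_pos: [507.0, -16.6, 247.1]
tcp_rot: [179.9, 0.0, 148.9]
ft_force: [-0.8, -0.7, -2.4]
finger_gap: 20.7
grip_force: 70.1
```

```bash
python3 go.py 505.7 -15.4 160 149; python3 - <<'E'
from h import *
p,d=snap('side','side9')
cv2.imwrite('pics/c9.png',cv2.resize(p[100:270,230:390],None,fx=3.4,fy=3.4,interpolation=2))
E
```

```text
t 20.0 tcp [507.  -16.6 247.1] [179.9   0.  148.9] F [-0.8 -0.7 -2.4] T [-0.02  0.02 -0.04] gap 20.7
[ 1.7  0.2 87.1] [ 0.0013  0.0005 -0.0009]
```

View pics/c9.png

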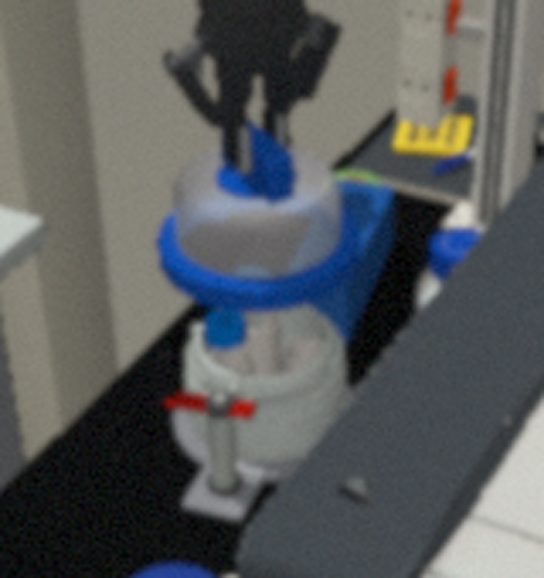

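The cover is level above the bucket. I'll lower it onto the ridges.

>>> {"api": "jog_arm", "payload": {
  "rows": [
    [[1.5,0,25],[0,0,0]],
    [[1.5,0,50],[0,0,0]],
    [[1.5,0,68],[0,0,0]],
    [[1.5,0,80],[0,0,0]],
    [[1.5,0,86],[0,0,0]],
    [[1.5,0,86],[0,0,0]],
    [[1.5,0,86],[0,0,0]]
  ]
}}

```text
time: 20.75
tool_pos: [506.3, -15.2, 162.2]
tcp_rot: [179.9, 0.1, 149.0]
ft_force: [1.0, 0.1, -2.3]
finger_gap: 20.4
grip_force: 70.1
```

>>> {"api": "jog_arm", "payload": {
  "rows": [
    [[0,0,2],[0,0,0]],
    [[0,0,4],[0,0,0]],
    [[0,0,4],[0,0,0]],
    [[0,0,4],[0,0,0]]
  ]
}}

```text
time: 21.15
tool_pos: [506.1, -14.9, 157.4]
tcp_rot: [179.9, 0.1, 149.0]
ft_force: [1.0, 1.4, -2.9]
finger_gap: 20.2
grip_force: 70.2
```

```bash
python3 go.py 505.7 -15.4 154 149
```

```text
t 21.1 tcp [506.1 -14.9 157.4] [1.799e+02 1.000e-01 1.490e+02] F [ 1.   1.4 -2.9] T [ 0.32 -0.37  0.04] gap 20.2
[ 0.1 -0.6  3.4] [0.0019 0.001  0.0003]
```

>>> {"api": "jog_arm", "payload": {
  "rows": [
    [[0,0,1],[0,0,0]],
    [[0,0,2],[0,0,0]],
    [[0,0,3],[0,0,0]],
    [[0,0,4],[0,0,0]],
    [[0,0,4],[0,0,0]]
  ]
}}

```text
time: 21.65
tool_pos: [506.4, -15.0, 155.4]
tcp_rot: [179.9, 0.1, 149.0]
ft_force: [-5.0, 2.6, 13.4]
finger_gap: 20.5
grip_force: 72.5
```

```bash
python3 go.py
```

```text
t 21.6 tcp [506.4 -15.  155.4] [1.799e+02 1.000e-01 1.490e+02] F [-5.   2.6 13.4] T [ 0.45  1.08 -0.04] gap 20.5
```

>>> {"api": "jog_arm", "payload": {
  "rows": [
    [[0,0,0],[0,0,-0.05]],
    [[0,0,0],[0,0,-0.1]],
    [[0,0,0],[0,0,-0.16]],
    [[0,0,0],[0,0,-0.21]],
    [[0,0,0],[0,0,-0.26]],
    [[0,0,0],[0,0,-0.31]],
    [[0,0,0.5],[0,0,-0.36]],
    [[0,0,1],[0,0,-0.38]],
    [[0,0,1],[0,0,-0.38]]
  ]
}}

```text
time: 22.55
tool_pos: [505.4, -15.1, 151.7]
tcp_rot: [180.0, 0.0, 170.8]
ft_force: [1.2, 0.1, -3.1]
finger_gap: 20.6
grip_force: 70.2
```

```bash
python3 go.py
```

```text
t 22.6 tcp [505.4 -15.1 151.7] [180.    0.  170.8] F [ 1.2  0.1 -3.1] T [ 0.04 -0.23  0.02] gap 20.6
```

The contact force is gone, so the lugs are over the gaps. I'll lower the cover.

>>> {"api": "jog_arm", "payload": {
  "rows": [
    [[0,0,1],[0,0,0]],
    [[0,0,2],[0,0,0]],
    [[0,0,3],[0,0,0]],
    [[0,0,4],[0,0,0]],
    [[0,0,5],[0,0,0]],
    [[0,0,5.5],[0,0,0]],
    [[0,0,5.5],[0,0,0]]
  ]
}}

```text
time: 23.25
tool_pos: [505.7, -15.0, 146.6]
tcp_rot: [179.9, 0.0, 170.8]
ft_force: [0.9, 0.3, -2.9]
finger_gap: 20.7
grip_force: 70.1
```

```bash
python3 go.py
```

```text
t 23.2 tcp [505.7 -15.  146.6] [179.9   0.  170.8] F [ 0.9  0.3 -2.9] T [-0.04 -0.   -0.  ] gap 20.7
```

>>> {"api": "jog_arm", "payload": {
  "rows": [
    [[0,0,0.5],[0,0,-0.04]],
    [[0,0,1],[0,0,-0.08]],
    [[0,0,1],[0,0,-0.12]],
    [[0,0,1],[0,0,-0.14]],
    [[0,0,1],[0,0,-0.14]]
  ]
}}

```text
time: 23.75
tool_pos: [506.4, -14.5, 146.0]
tcp_rot: [179.9, 0.1, 178.8]
ft_force: [4.6, 3.2, -4.0]
finger_gap: 20.9
grip_force: 70.2
```

```bash
python3 go.py
```

```text
t 23.8 tcp [506.4 -14.5 146. ] [1.799e+02 1.000e-01 1.788e+02] F [ 4.6  3.2 -4. ] T [ 0.95 -0.83 -0.91] gap 20.9
```

The ribs are reached (yaw 178.8, torque -0.9 N m). Now I'll screw clockwise.

>>> {"api": "jog_arm", "payload": {
  "rows": [
    [[0,0,0],[0,0,0.07]],
    [[0,0,0.3],[0,0,0.14]],
    [[0,0,0.6],[0,0,0.21]],
    [[0,0,0.9],[0,0,0.28]],
    [[0,0,1.2],[0,0,0.35]],
    [[0,0,1.5],[0,0,0.42]],
    [[0,0,1.8],[0,0,0.49]],
    [[0,0,2.1],[0,0,0.56]],
    [[0,0,2.4],[0,0,0.63]],
    [[0,0,2.4],[0,0,0.63]]
  ]
}}

```text
time: 24.75
tool_pos: [506.4, -15.5, 144.3]
tcp_rot: [179.9, 0.1, 142.6]
ft_force: [-0.4, -1.1, 4.4]
finger_gap: 20.2
grip_force: 71.0
```

```bash
python3 go.py
```

```text
t 24.8 tcp [506.4 -15.5 144.3] [1.799e+02 1.000e-01 1.426e+02] F [-0.4 -1.1  4.4] T [-0.04  0.13 -0.27] gap 20.2
```

>>> {"api": "jog_arm", "payload": {
  "rows": [
    [[0,0,0.2],[0,0,0.08]],
    [[0,0,0.4],[0,0,0.16]],
    [[0,0,0.7],[0,0,0.24]],
    [[0,0,1],[0,0,0.32]],
    [[0,0,1.3],[0,0,0.4]],
    [[0,0,1.6],[0,0,0.48]],
    [[0,0,1.9],[0,0,0.56]],
    [[0,0,2.1],[0,0,0.62]],
    [[0,0,2.2],[0,0,0.67]],
    [[0,0,2.2],[0,0,0.67]]
  ]
}}

```text
time: 25.75
tool_pos: [505.9, -15.3, 141.3]
tcp_rot: [179.9, -0.0, 104.4]
ft_force: [-1.2, -0.2, 0.0]
finger_gap: 20.6
grip_force: 70.6
```

```bash
python3 go.py
```

```text
t 25.8 tcp [505.9 -15.3 141.3] [179.9  -0.  104.4] F [-1.2 -0.2  0. ] T [-0.13  0.05 -0.06] gap 20.6
```

Almost home (grip point about 151.7). I'll turn a little more to feel the stop.

>>> {"api": "jog_arm", "payload": {
  "rows": [
    [[0,0,0.3],[0,0,0.02]],
    [[0,0,0.3],[0,0,0.04]],
    [[0,0,0.3],[0,0,0.06]],
    [[0,0,0.3],[0,0,0.06]]
  ]
}}

```text
time: 26.15
tool_pos: [505.9, -14.6, 141.3]
tcp_rot: [179.9, -0.1, 100.9]
ft_force: [-0.9, 0.8, 6.7]
finger_gap: 20.7
grip_force: 82.5
```

```bash
python3 go.py
```

```text
t 26.1 tcp [505.9 -14.6 141.3] [ 1.799e+02 -1.000e-01  1.009e+02] F [-0.9  0.8  6.7] T [0.43 0.47 0.91] gap 20.7
```

The stop is felt (torque +0.9 N m). I'll let go, rise and look.

>>> {"api": "jog_arm", "payload": {
  "rows": [
    [[0,0,0],[0,0,0]],
    [[0,0,0],[0,0,0]],
    [[0,0,0],[0,0,0]],
    [[0,0,0],[0,0,0]],
    [[0,0,-30],[0,0,0]],
    [[0,0,-70],[0,0,0]],
    [[0,0,-90],[0,0,0]],
    [[0,0,-90],[0,0,0]]
  ],
  "grip": 56
}}

```text
time: 26.95
tool_pos: [507.8, -15.5, 235.0]
tcp_rot: [179.6, 0.1, 100.9]
ft_force: [-0.0, 0.1, 0.3]
finger_gap: 55.8
grip_force: 0.0
```

```bash
python3 go.py 479 -114.5 215 100; python3 - <<'E'
from h import *
p,d=snap('side','side10');P=cloud('side',d);x,y,z=np.moveaxis(P,-1,0)
cv2.imwrite('pics/c10.png',cv2.resize(p[100:270,230:390],None,fx=3.4,fy=3.4,interpolation=2))
hsv=cv2.cvtColor(p,cv2.COLOR_BGR2HSV); blue=(hsv[...,0]>95)&(hsv[...,0]<125)&(hsv[...,1]>120)
m=blue&(z>158)&(z<170)&(np.hypot(x-505,y+15)<55)
print(m.sum(),cv2.minAreaRect(np.c_[x[m],y[m]].astype(np.float32)),np.median(z[m]))
E
```

```text
t 26.9 tcp [507.8 -15.5 235. ] [1.796e+02 1.000e-01 1.009e+02] F [-0.   0.1  0.3] T [-0.05 -0.01 -0.02] gap 55.8
[-91.8 -47.1  19.8] [0.0077 0.0015 0.0152]
144 ((506.61285400390625, -13.605857849121094), (21.984821319580078, 80.35523223876953), 14.191267967224121) 162.48127737518655
```

View pics/c10.png

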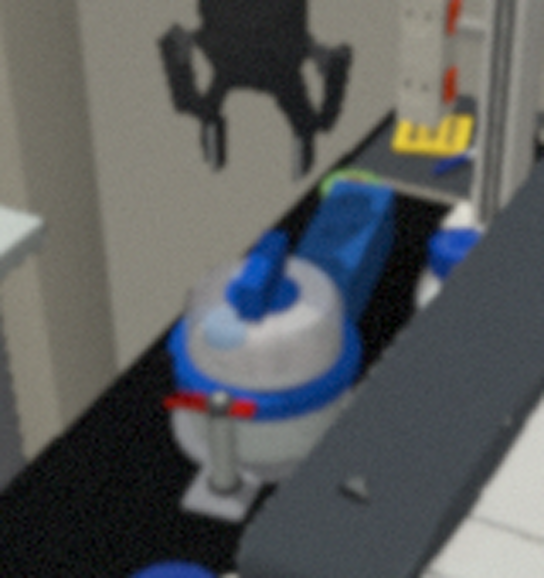

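The cover is level and home, bar at 104° as expected, and the pin stands at about (160,400) in front of it. Now the pin.

```bash
python3 go.py 480.2 -115 190 90
```

```text
t 27.0 tcp [506.8 -15.3 232.6] [179.7   0.  100.9] F [-0.3 -0.4 -1.1] T [-0.02  0.05 -0.01] gap 56.3
[-92.8 -45.1  42.4] [4.700e-03 1.000e-04 1.898e-01]
```

>>> {"api": "jog_arm", "payload": {
  "rows": [
    [[-93,-45,40],[0,0,0.19]],
    [[-93,-45,40],[0,0,0.19]],
    [[-93,-45,40],[0,0,0.19]],
    [[-93,-45,40],[0,0,0.19]],
    [[-93,-45,40],[0,0,0.19]],
    [[-93,-45,40],[0,0,0.19]],
    [[-93,-45,40],[0,0,0.19]]
  ],
  "grip": 42
}}

```text
time: 27.7
tool_pos: [479.8, -113.9, 191.2]
tcp_rot: [179.9, -0.0, 90.1]
ft_force: [-0.6, -0.8, -0.2]
finger_gap: 42.2
grip_force: 0.0
```

```bash
python3 go.py 480.2 -115 113 90
```

```text
t 27.7 tcp [ 479.8 -113.9  191.2] [179.9  -0.   90.1] F [-0.6 -0.8 -0.2] T [ 0.03 -0.    0.02] gap 42.2
[-1.1  0.3 78.2] [ 0.002  -0.0008  0.0018]
```

>>> {"api": "jog_arm", "payload": {
  "rows": [
    [[-1,0,40],[0,0,0]],
    [[-1,0,72],[0,0,0]],
    [[-1,0,78],[0,0,0]],
    [[-1,0,78],[0,0,0]],
    [[-1,0,78],[0,0,0]]
  ]
}}

```text
time: 28.2
tool_pos: [480.4, -115.9, 114.6]
tcp_rot: [179.8, -0.0, 90.0]
ft_force: [1.1, 0.3, -0.2]
finger_gap: 42.1
grip_force: 0.0
```

>>> {"api": "jog_arm", "payload": {
  "rows": [
    [[0,0,0],[0,0,0]],
    [[0,0,0],[0,0,0]],
    [[0,0,0],[0,0,0]],
    [[0,0,0],[0,0,0]],
    [[0,0,0],[0,0,0]]
  ],
  "grip": 8,
  "force": 20
}}

```text
time: 28.7
tool_pos: [481.3, -116.1, 114.6]
tcp_rot: [179.7, -0.0, 90.0]
ft_force: [4.7, 2.1, 3.4]
finger_gap: 12.8
grip_force: 21.2
```

```bash
python3 go.py; python3 -c "
import numpy as np
f=lambda a:40*np.array([np.cos(np.radians(a)),np.sin(np.radians(a))])
for a in np.linspace(-168,-81.5,9): print(round(a,1),np.round(f(a)-f(-168),1))"
```

```text
t 28.7 tcp [ 481.3 -116.1  114.6] [179.7  -0.   90. ] F [4.7 2.1 3.4] T [ 0.28 -0.73  0.05] gap 12.8
-168.0 [0. 0.]
-157.2 [ 2.3 -7.2]
-146.4 [  5.8 -13.8]
-135.6 [ 10.6 -19.7]
-124.8 [ 16.3 -24.5]
-113.9 [ 22.9 -28.2]
-103.1 [ 30.  -30.6]
-92.3 [ 37.5 -31.7]
-81.5 [ 45.  -31.2]
```

>>> {"api": "jog_arm", "payload": {
  "rows": [
    [[-7,2.5,0],[0,0,0]],
    [[-14,6,0],[0,0,0]],
    [[-20,10.5,0],[0,0,0]],
    [[-24.5,16.5,0],[0,0,0]],
    [[-28,23,0],[0,0,0]],
    [[-30.5,30,0],[0,0,0]],
    [[-31.5,37.5,0],[0,0,0]],
    [[-31,44,0],[0,0,0]],
    [[-31,45,0],[0,0,0]],
    [[-31,45,0],[0,0,0]]
  ]
}}

```text
time: 29.7
tool_pos: [524.8, -147.6, 114.0]
tcp_rot: [179.9, 0.0, 90.0]
ft_force: [-1.8, -1.2, 5.1]
finger_gap: 12.6
grip_force: 22.0
```

```bash
python3 go.py
```

```text
t 29.7 tcp [ 524.8 -147.6  114. ] [179.9   0.   90. ] F [-1.8 -1.2  5.1] T [-0.21  0.25  0.05] gap 12.6
```

>>> {"api": "jog_arm", "payload": {
  "rows": [
    [[0,0,0],[0,0,0]],
    [[0,0,0],[0,0,0]],
    [[0,0,0],[0,0,0]],
    [[0,0,-30],[0,0,0]],
    [[0,0,-80],[0,0,0]],
    [[0,0,-120],[0,0,0]],
    [[-50,0,-120],[0,0,0]],
    [[-100,0,-120],[0,0,0]],
    [[-140,0,-120],[0,0,0]],
    [[-140,0,-120],[0,0,0]]
  ],
  "grip": 40
}}

```text
time: 30.7
tool_pos: [523.0, -291.5, 232.1]
tcp_rot: [180.0, 0.0, 89.7]
ft_force: [0.2, 0.7, -0.1]
finger_gap: 40.3
grip_force: 0.0
```

```bash
python3 go.py; python3 - <<'E'
from h import *
p,d=snap('top','top11');P=cloud('top',d);x,y,z=np.moveaxis(P,-1,0)
p2,_=snap('side','side11')
a=cv2.resize(p[160:245,290:390],None,fx=4,fy=4,interpolation=2)
b=cv2.resize(p2[130:290,230:350],None,fx=3,fy=3,interpolation=2)
im=np.zeros((480,780,3),np.uint8);im[:340,:400]=a;im[:,410:770]=b;cv2.imwrite('pics/c11.png',im)
E
```

```text
t 30.7 tcp [ 523.  -291.5  232.1] [180.    0.   89.7] F [ 0.2  0.7 -0.1] T [0.01 0.01 0.04] gap 40.3
```

View pics/c11.png

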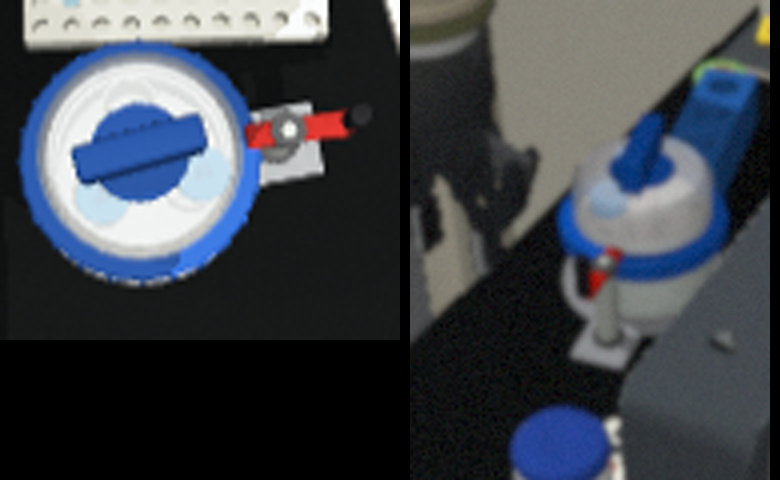

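The nose at (258,135) lies over the cover's ring, both caps show through the dome, and the gripper is clear. I'll hand in.

```bash
python3 -c "
from bench import r
print(r.hand_in())"
```

```text
the job is handed in; nothing more can be done
None
```

The job is handed in with no verdict returned: both tubes present stand in sockets, the cover is screwed home to its stop, the turnbutton is back over its rim, and the gripper is clear of everything.

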